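Park the small brine jug with its spout towards the fermenting jar

ROBOT

A 6-joint arm with a two-finger parallel gripper is mounted at the origin on the work surface. World frame = base frame: x ahead of the robot, y to its left, z up, the work surface at z = 0. Lengths are in m, angles in rad, forces in N, time in s.
With the tool pointing down it reaches from about 0.3 to 0.775 m from the base axis. Payload 14.6 kg.
Tool frame: the origin (TCP) lies at the very end of the fingers, on their centre line; the grasp point (between the pads) lies 19 mm behind it; y points along the fingers, z is the direction in which the jaws open and shut, and the axes are right-handed (so a half turn about y gives the same grasp; the last joint's range is limited). The gripper opens to 94 mm and grips with 3 to 60 N. Pads are 16 mm wide; open, the fingers measure 119 mm over their backs; the gripper's body (75 mm by 177 mm) begins 78 mm behind the grasp point.
Start: joints at [1.1, 0.3, 1.521, -0, 1.321, -0.067], TCP at [0.216, 0.506, 0.182] pointing down, gripper open.
Joint ranges: [-3.03, 3.03], [-0.79, 2.21], [0.23, 2.52], [-1.04, 4.18], [0, 3.07], [-2.55, 2.55]. Speed limits (rad/s): [2.22, 2.22, 2.57, 3.14, 3.14, 3.14].

INTERFACE

Orientations are given as [roll, pitch, yaw] about the fixed x, y, z axes, in that order (R = Rz(yaw) Ry(pitch) Rx(roll)).
In Python, from station import get_obs, camera, job gives the robot as it stands.
- The arm moves only by the tool step_arm, never from a script. Its argument "targets" is a list of rows, each a list of 6 numbers: the shift along the tool's x, y, z in mm, then the turn, a rotation vector about the tool's x, y, z in degrees. In form: [[dx, dy, dz, rx, ry, rz], ...]. A call has 1 to 12 rows; each row shifts and turns the commanded pose from where the row before left it, along the tool's axes as they then stand; what a row does not reach is not made up. A row lasts 1/8 s, in which the tool goes at most 62.5 mm and 10.7 degrees, less where a joint would pass 70% of its speed; a pose out of reach is approached as far as the arm can. A call is refused whole if a number of a shift passes 62.5 or a number of a turn 10.7, either way. A call with a gripper value outside its range is refused whole. "gripper" is the opening, from -1 (shut) to 1 (fully open), set as the call begins (left out, the last holds). The fingers move at their own pace and stop on an object; "squeeze" is the grip in N (left out, the last holds). Time passes only in rows, so rows that do not move let the fingers close. It gives the time, the measured TCP pose, the force and the opening at its end, in the units of the state.
- get_obs(): the state, without advancing time (a new reading comes with each control period).
- camera(name): name is "scene" or "top" or "wrist"; returns a dict with "pixels" (480x640x3 uint8, red, green, blue), "intrinsics" (3x3 intrinsics, pixels), "R" (3x3) and "t" (3): a world point X has camera coordinates R X + t; the wrist camera has in their place "tool_from_camera" (4x4, takes a point from camera to tool coordinates, whose origin is the TCP and whose axes are the tool frame's). Camera axes: x right, y down, z forward; pixel columns grow to the right and rows downward; lengths in m; the calibration is good to about 2 mm. A picture is of the moment at which its call begins: read the wrist's pose just before it. There is no depth.
- job.hand_in(): hands the job in, once; it reports no verdict.
The state is a dict: "time_s": time; "qpos": joint angles; "joint_vel": joint speeds; "tau": joint torques, N m; "ee_pos": TCP position; "eef_rot": TCP orientation; "force": force on the tool from outside, world axes, zero at the start; "moment": the same for the moment, N m; "grip_width": finger opening in m.
Only numpy, scipy, OpenCV 4.12 (cv2) and the standard library are available. Lean on these libraries where they do the work, as an engineer would, in place of code of your own. Each camera call takes 0.05 s, during which the arm holds its last target.

TASK

Stand the smaller of the two spouted steel jugs upright in the middle of the round cork pad on the wooden board, with its spout pointing straight at the fermenting jar that stands on the same board, ready to top it up. Leave the jar and the larger jug where they are.

Things in the scene. Friction and masses are not known exactly. Their poses are not given: they have to be found in the camera images.
- small_jug_center (a point): Centre (half-way up, on the axis) of the smaller steel jug: loose, open, straight-sided, diameter 56 mm, height 85 mm, wall 3 mm, about 0.2 kg, standing on the cabinet top (z = 0). x points to its spout (12 mm tube rising beside the body, tip 64 mm from the axis, below the rim); a loop handle reaches 62 mm out on the opposite side. z is up. Nothing sticks out along y: grip the body across y.
- pad (a point): Centre of the top of the round cork pad, diameter 100 mm, fixed on a wooden board 300 x 130 mm, 18 mm thick; the pad's top is 22 mm above the cabinet top. x runs along the board from the pad to the fermenting jar, z is up. Board and pad are fixed; the board reaches 65 mm behind the pad's centre (-x) and 235 mm ahead of it (+x).
- jar_center (a point): Point on the axis of the glass fermenting jar, 75 mm above its foot: diameter 100 mm, 150 mm to the top of its white lid plus a 22 mm clear stub, 0.9 kg, loose. It stands on the board, on the pad's +x axis, 160 to 180 mm from the pad's centre.
- large_jug_center (a point): Centre (half-way up, on the axis) of the larger steel jug, to be left alone: the same shape as the smaller one, diameter 86 mm, height 105 mm, spout (+x) and handle (-x) reaching 85 mm from the axis. Loose, on the cabinet top.
There are look-alikes about, which are no part of the job. Leave any yellow look-alike of the part that bears small_jug_center alone.

How it is judged:
At the end, for the whole second after the job is handed in: The small jug stands released, upright (within 6 degrees) and at rest on the cork pad, its axis within 20 mm of the pad's centre and its spout (not its handle) pointing along the board towards the jar within 17 degrees; the jar and the larger jug are within 30 mm of where they were (horizontal distance between small_jug_center and pad below 0.02 m and z of small_jug_center in the frame of pad between 0.0365 and 0.0485 m and angle between small_jug_center's own z axis and vertical below 0.1 rad and angle between the x axis of small_jug_center and the x axis of pad, either way round below 0.3 rad and x of jar_center in the frame of small_jug_center above 0 m and linear speed of small_jug below 0.02 m/s and angular speed of small_jug below 0.2 rad/s and distance of each of jar_center, large_jug_center from where it was at the start of the episode below 0.03 m); the robot touches nothing.
It fails at once if the fermenting jar is shifted by more than 30 mm (distance of jar_center from where it was at the start of the episode above 0.03 m).
It fails at once if the larger jug is shifted by more than 30 mm (distance of large_jug_center from where it was at the start of the episode above 0.03 m).
It also fails if it takes over 35 s, if anything falls off the work surface, if the arm or the gripper's body presses on something with over 40 N, if the wrist force passes 120 N, or if a joint passes its speed limit or range.

## Working session

There is one attempt and no reset: what is moved stays moved. The work goes in short steps, Python scripts to look and compute and a tool call to move; the robot and the scene stay as the last step left them, time stands still between calls to the robot, and variables do not carry over. Pictures are saved under pics/ and viewed, and the job is handed in when it is done.

Besides the shell and the picture viewer there is one more tool, called by a JSON object that holds its "name" and its "arguments", one argument or row to a line. step_arm: Moves the arm, as the interface text tells. Its arguments: {"type":"object","properties":{"targets":{"type":"array","items":{"type":"array","items":{"type":"number"}}},"gripper":{"type":"number"},"squeeze":{"type":"number"}},"required":["targets"]}

```bash
ls; mkdir -p pics
cat > h.py <<'E'
import numpy as np,cv2
from station import get_obs,camera,job
def save(n,img): cv2.imwrite('pics/'+n+'.png',cv2.cvtColor(img,cv2.COLOR_RGB2BGR))
def ray(c,u,v):
    d=np.linalg.inv(c['intrinsics'])@np.array([u,v,1.]); R=np.array(c['R']);t=np.array(c['t'])
    return -R.T@t, R.T@d
def onz(c,u,v,z):
    o,d=ray(c,u,v); return o+d*(z-o[2])/d[2]
def proj(c,X):
    p=np.array(c['R'])@np.array(X)+c['t']; q=np.array(c['intrinsics'])@p; return q[:2]/q[2]
E
python3 - <<'E'
from h import *
import pickle
o=get_obs();print(o)
d={}
for n in('scene','top','wrist'):
    d[n]=camera(n);save(n+'0',d[n]['pixels'])
pickle.dump(d,open('c0.pkl','wb'))
for n in('scene','top'):
    o,_=ray(d[n],320,240);print(n,o)
E
```

```text
pics
{'time_s': 0.0, 'qpos': array([ 1.10040291e+00,  3.00474695e-01,  1.52158783e+00,  6.38089307e-06,
        1.32069749e+00, -6.65921625e-02]), 'joint_vel': array([ 2.62161129e-05,  7.82050808e-04, -2.59159651e-04, -4.45778263e-04,
       -1.51386791e-04, -7.48985172e-04]), 'tau': array([-1.84456570e-03, -5.31807590e+01, -3.52740026e+01,  7.08691031e-02,
        2.44240573e-02, -6.90851493e-05]), 'ee_pos': array([0.21596815, 0.50550524, 0.18108152]), 'eef_rot': array([-1.57196070e+00,  8.38469216e-05, -4.03802887e-01]), 'force': array([-0.69910767,  0.13627977, -0.16224194]), 'moment': array([-1.82017504e-02,  4.54706775e-06, -2.25928742e-02]), 'grip_width': 0.09422732880846592}
scene [ 1.52684857 -0.51835845  0.91675255]
top [0.46915139 0.07119191 1.23641707]
```

View pics/scene0.png

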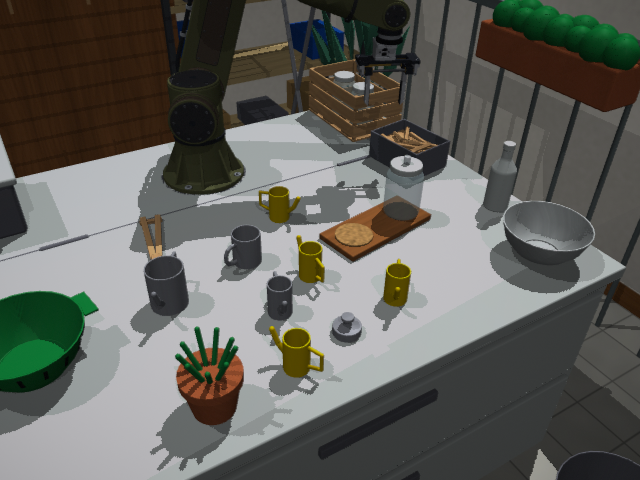

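View pics/top0.png

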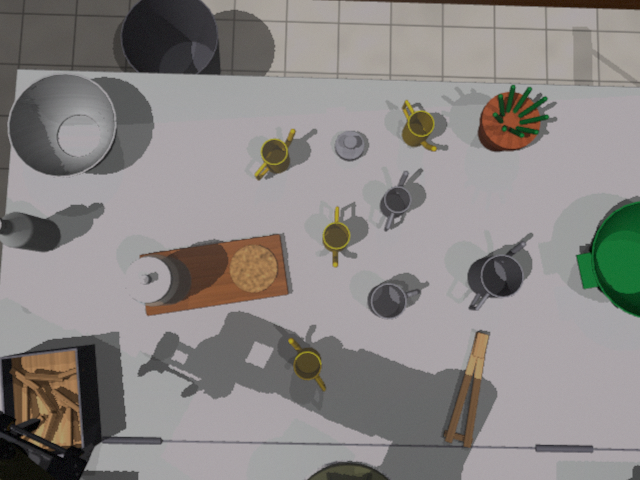

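View pics/wrist0.png

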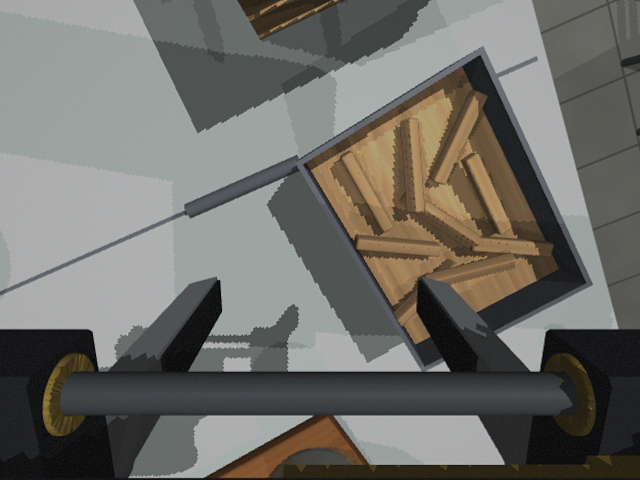

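The scene shows three grey vessels (top-view pixels): A (397,200), B (388,299) and C (500,275). Yellow look-alikes are at (274,153), (419,125), (336,236) and (308,364). I'll enlarge the grey ones.

Run:
```python
from h import *
import pickle
d=pickle.load(open('c0.pkl','rb'))
T=d['top']['pixels'];S=d['scene']['pixels']
a=cv2.resize(T[150:330,350:550],(800,720))[:600]
a=cv2.resize(T[155:325,350:540],(760,680),interpolation=cv2.INTER_CUBIC)
b=cv2.resize(S[210:330,130:310],(760,507),interpolation=cv2.INTER_CUBIC)
save('ct',cv2.resize(a,(640,572)));save('cs',b)
```

```text
(no output)
```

View pics/ct.png

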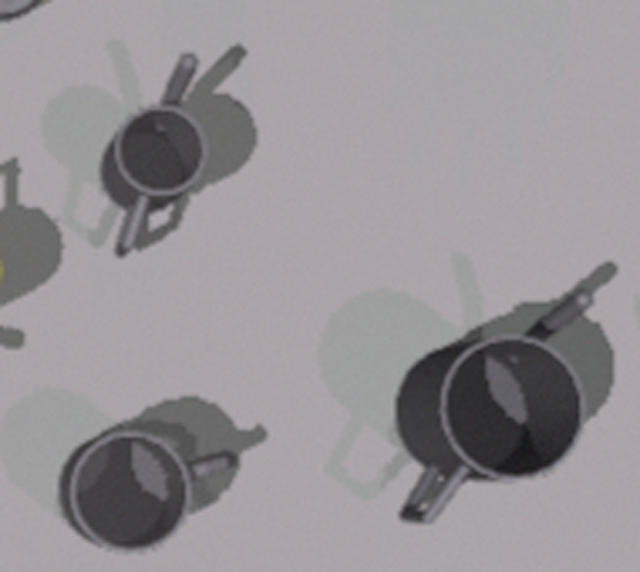

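View pics/cs.png

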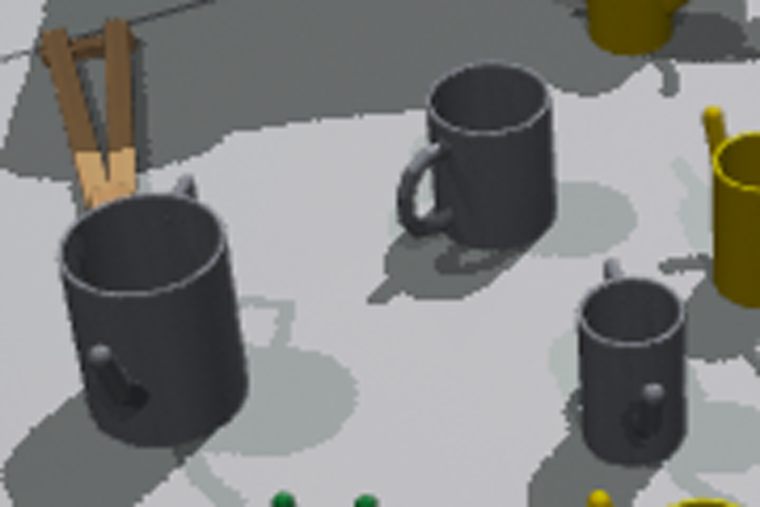

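A (397,200) is the small jug: a spouted steel body with the smallest diameter. The tube spout is at the top of the image and the loop handle at the bottom. C (500,275) is the larger spouted jug. B (388,299) has a handle but no spout, so it is a mug. Next I measure.

```bash
cat > m.py <<'E'
from h import *
import pickle
d=pickle.load(open('c0.pkl','rb'))
c=d['top'];T=c['pixels'];hsv=cv2.cvtColor(T,cv2.COLOR_RGB2HSV)
g=cv2.cvtColor(T,cv2.COLOR_RGB2GRAY)
# rim by Hough on upscaled crop
def rim(u0,v0,w,z,r):
    f=8;cr=cv2.resize(g[v0-w:v0+w,u0-w:u0+w],None,fx=f,fy=f,interpolation=cv2.INTER_CUBIC)
    o,_=ray(c,320,240);px=c['intrinsics'][0][0]*r/(o[2]-z)
    h=cv2.HoughCircles(cr,cv2.HOUGH_GRADIENT,1.5,20,param1=80,param2=20,minRadius=int(px*f*.88),maxRadius=int(px*f*1.12))
    for q in (h[0][:3] if h is not None else []):
        u=u0-w+(q[0]+.5)/f-.5;v=v0-w+(q[1]+.5)/f-.5
        print('rim',u,v,'r',q[2]/f,'exp',px,onz(c,u,v,z))
rim(397,200,26,.085,.028)
rim(500,275,40,.105,.043)
rim(150,281,40,.150+.018,.05)
# pad
def big(m):
    cs,_=cv2.findContours(m,cv2.RETR_EXTERNAL,cv2.CHAIN_APPROX_NONE);return max(cs,key=cv2.contourArea)
print('padhsv',hsv[268,253],'board',hsv[255,215],hsv[300,270],hsv[285,205])
E
python3 m.py
python3 - <<'E'
import sys;sys.path.insert(0,'.')
from h import *
import pickle
T=pickle.load(open('c0.pkl','rb'))['top']['pixels']
save('pb',cv2.resize(T[220:325,110:300],(760,420),interpolation=cv2.INTER_CUBIC))
E
```

```text
rim 501.28125 276.28125 r 20.35625 exp 21.878386398569514 [ 0.51164947 -0.28908305  0.105     ]
rim 500.90625 272.90625 r 23.15 exp 21.878386398569514 [ 0.51828001 -0.28840011  0.105     ]
rim 503.53125 274.03125 r 22.025 exp 21.878386398569514 [ 0.51618305 -0.2935878   0.105     ]
rim 146.03125 278.15625 r 24.05625 exp 26.94007160897279 [0.49076098 0.38843355 0.168     ]
rim 143.40625 279.84375 r 26.7375 exp 26.94007160897279 [0.48755808 0.39306228 0.168     ]
rim 142.84375 277.40625 r 27.28125 exp 26.94007160897279 [0.49200288 0.39434152 0.168     ]
padhsv [ 15 131 162] board [  9 115  84] [163  11 168] [ 10 127  76]
```

View pics/pb.png

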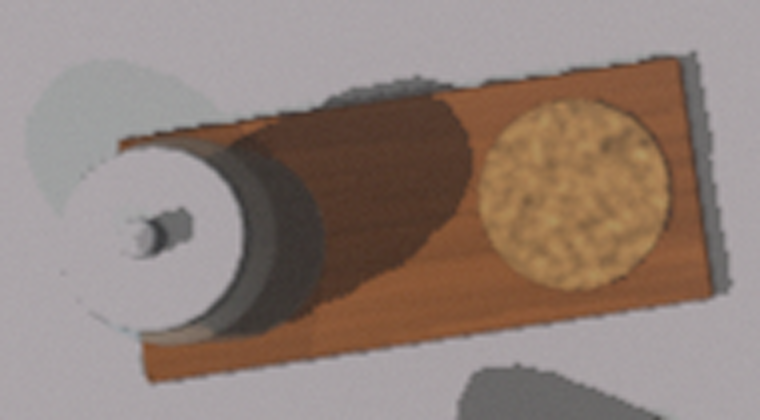

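```bash
cat > m2.py <<'E'
from h import *
import pickle,sys
d=pickle.load(open('c0.pkl','rb'))
c=d['top'];T=c['pixels'];hsv=cv2.cvtColor(T,cv2.COLOR_RGB2HSV)
H,S,V=cv2.split(hsv)
def big(m):
    cs,_=cv2.findContours(m.astype(np.uint8),cv2.RETR_EXTERNAL,cv2.CHAIN_APPROX_NONE);return max(cs,key=cv2.contourArea)
roi=np.zeros_like(H,bool);roi[225:325,110:300]=1
b=big(roi&(S>70)&((H<22)|(H>172)))
r=cv2.minAreaRect(b);bx=cv2.boxPoints(r)
P=np.array([onz(c,u,v,.018) for u,v in bx]);print('board',bx.round(1).tolist(),P[:,:2].round(4).tolist(),[np.linalg.norm(P[i]-P[i-1]).round(4) for i in range(4)])
m=roi&(H>=11)&(H<22)&(V>105)&(S>70)
m=cv2.morphologyEx(m.astype(np.uint8),cv2.MORPH_OPEN,np.ones((3,3)));m=cv2.morphologyEx(m,cv2.MORPH_CLOSE,np.ones((7,7)))
p=cv2.convexHull(big(m))
e=cv2.fitEllipse(p);print('pad',e);pad=onz(c,*e[0],.022);print(pad)
E=[onz(c,u,v,.018) for u,v in bx]
es=[(E[i]-E[i-1]) for i in range(4)]
l=max(es,key=lambda x:np.linalg.norm(x[:2]));l=l*np.sign(l[1]);yaw=np.arctan2(l[1],l[0]);print('board yaw',np.degrees(yaw))
cen=P.mean(0);print('pad from board', cen-85e-3*np.array([np.cos(yaw),np.sin(yaw),0]))
for dd in(.16,.17,.18):
  j=pad+dd*np.array([np.cos(yaw),np.sin(yaw),0]);j[2]=.168;print('jarpix',proj(c,j))
# jug mask
roi=np.zeros_like(H,bool);roi[165:235,375:425]=1
m=roi&(V<95)
print('jug rows', [ (int(v),int(np.where(m[v])[0].min()),int(np.where(m[v])[0].max())) for v in range(165,235,3) if m[v].any()])
save('jm',cv2.resize((T[165:235,370:430]),(600,700)[::1],interpolation=cv2.INTER_NEAREST)[:600])
E
python3 m2.py
```

```text
board [[137.39999389648438, 254.6999969482422], [279.3999938964844, 233.5], [288.5, 294.0], [146.5, 315.29998779296875]] [[0.5426, 0.4537], [0.5948, 0.1564], [0.4673, 0.1334], [0.4167, 0.4277]] [np.float64(0.1285), np.float64(0.3018), np.float64(0.1295), np.float64(0.2986)]
pad ((222.21803283691406, 275.2044677734375), (64.57008361816406, 197.8373565673828), 77.66436767578125)
[0.50351926 0.27322634 0.022     ]
board yaw 99.96503268501912
pad from board [0.52006238 0.20910721 0.018     ]
jarpix [122.3930158  285.77595212]
jarpix [116.94276935 286.60025253]
jarpix [111.48899721 287.42508617]
jug rows [(171, 419, 421), (177, 402, 406), (180, 400, 404), (183, 402, 403), (186, 402, 403), (189, 392, 403), (192, 388, 406), (195, 386, 408), (198, 382, 409), (201, 381, 409), (204, 381, 408), (207, 380, 406), (210, 381, 402), (213, 383, 403), (216, 387, 398), (219, 393, 402), (222, 392, 401), (225, 391, 397), (228, 385, 386)]
```

View pics/jm.png

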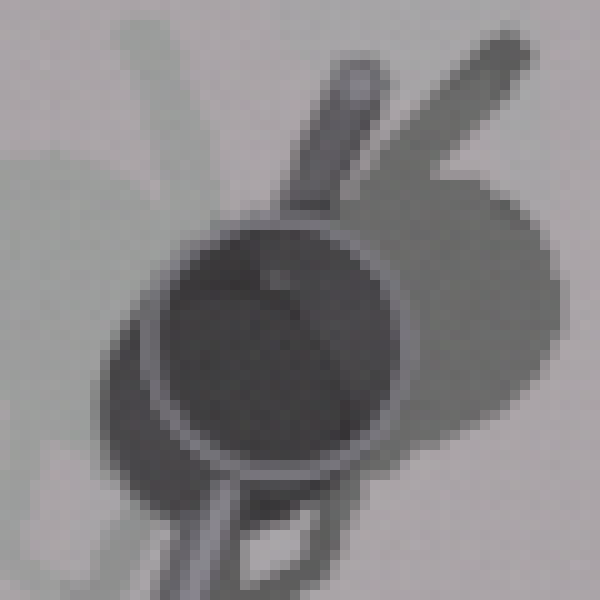

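```bash
cat > m3.py <<'E'
from h import *
import pickle
d=pickle.load(open('c0.pkl','rb'));c=d['top'];s=d['scene']
print('pad',onz(c,253.1,268.3,.022))
jug=onz(c,397.3,199.25,.085);print('jug rim',jug,'r',c['intrinsics'][0][0]*.028/(1.236-.085))
def tri(p,q):
    P1=np.array(c['intrinsics'])@np.c_[c['R'],c['t']];P2=np.array(s['intrinsics'])@np.c_[s['R'],s['t']]
    X=cv2.triangulatePoints(P1,P2,np.array(p,float),np.array(q,float)).ravel();return X[:3]/X[3]
tip=tri((405.5,172),(284.4,302.0));print('tip',tip,proj(c,tip),proj(s,tip),np.linalg.norm((tip-jug)[:2]))
# rim centre in scene: crop (632,313)
for z in (.06,.07,.075):
    a=onz(c,405.5,172,z);b=onz(c,387.1,229,z);v=(a-b)[:2];print(z,'tip-jug',np.linalg.norm((a-jug)[:2]),np.degrees(np.arctan2(*(a-jug)[1::-1])),'han',np.linalg.norm((b-jug)[:2]),np.degrees(np.arctan2(*(jug-b)[1::-1])),'both',np.degrees(np.arctan2(v[1],v[0])))
R=tri((397.3,199.25),(130+632/4.222,210+313/4.222));print('rim tri',R)
j=onz(c,148-.5,280-.5,.168);print('jar',j)
L=onz(c,501.3,275,.105);print('large',L)
for u,v in((336,236),(388,299),(419,125),(349,145),(274,153)):print(u,v,onz(c,u,v,.085)[:2])
E
python3 m3.py
```

```text
pad [0.51948401 0.20911778 0.022     ]
jug rim [ 0.66351804 -0.08477524  0.085     ] r 14.00400526148819
tip [ 0.72124147 -0.10111108  0.08123658] [405.29114555 171.8799406 ] [284.17190434 301.99670971] 0.05999045009062421
0.06 tip-jug 0.06523749017299833 -17.799085444183934 han 0.060795986337989355 -16.300952870390006 both -17.076418255413632
0.07 tip-jug 0.06270914569498974 -17.10716126441157 han 0.06224234974018736 -17.045444684528295 both -17.076418255413625
0.075 tip-jug 0.06144861450596587 -16.739873822547494 han 0.0629693363534859 -17.40483498397477 both -17.07641825541362
rim tri [ 0.66501501 -0.0838561   0.08092569]
jar [0.48835893 0.38561027 0.168     ]
large [ 0.51417302 -0.28914345  0.105     ]
336 236 [0.58559016 0.03801959]
388 299 [ 0.46204048 -0.06820222]
419 125 [ 0.81931103 -0.1280084 ]
349 145 [0.77330996 0.0153619 ]
274 153 [0.75247947 0.16796246]
```

Every measurement agrees with the sizes given:
- **Board:** measures 300 x 129 mm.
- **Pad:** (0.5195, 0.209), the same from the cork and from the board.
- **Jar:** 179 mm ahead of the pad.
- **Jug:** (0.664, -0.0845), yaw -17°, with the spout and handle tips at 62–63 mm.

I'll grip with tool-z at azimuth -107°, which puts q6 near 100° at the pick and 12° at the place.

```bash
cat > plan.py <<'E'
from h import *
from scipy.spatial.transform import Rotation as Ro
import sys
# args: x y z az_target(deg, tool z azimuth) sign N
def plan(x,y,z,daz,N,dp=0):
    o=get_obs();p=np.array(o['ee_pos']);R=Ro.from_euler('xyz',o['eef_rot'])
    D=(np.array([x,y,z])-p)/N
    rows=[]
    for i in range(N):
        Ri=Ro.from_euler('z',daz/N*i,degrees=True)*R
        s=Ri.inv().apply(D*1000); t=-daz/N
        rows.append([round(float(s[0])),round(float(s[1])),round(float(s[2])),0,round(t,1),0])
    print(rows)
def az():
    o=get_obs();R=Ro.from_euler('xyz',o['eef_rot']).as_matrix();return np.degrees(np.arctan2(R[1,2],R[0,2])),R[:,1]
E
python3 - <<'E'
from plan import *
print(az());plan(.664,-.0845,.18,-174,24)
E
```

```text
(np.float64(66.86587949551426), array([-4.06943081e-04, -7.90098653e-04, -9.99999605e-01]))
[[27, 0, -15, 0, 7.2, 0], [29, 0, -12, 0, 7.2, 0], [30, 0, -8, 0, 7.2, 0], [31, 0, -4, 0, 7.2, 0], [31, 0, 0, 0, 7.2, 0], [31, 0, 4, 0, 7.2, 0], [30, 0, 7, 0, 7.2, 0], [29, 0, 11, 0, 7.2, 0], [27, 0, 15, 0, 7.2, 0], [25, 0, 18, 0, 7.2, 0], [23, 0, 21, 0, 7.2, 0], [20, 0, 24, 0, 7.2, 0], [17, 0, 26, 0, 7.2, 0], [13, 0, 28, 0, 7.2, 0], [10, 0, 29, 0, 7.2, 0], [6, 0, 30, 0, 7.2, 0], [2, 0, 31, 0, 7.2, 0], [-2, 0, 31, 0, 7.2, 0], [-6, 0, 30, 0, 7.2, 0], [-10, 0, 29, 0, 7.2, 0], [-13, 0, 28, 0, 7.2, 0], [-17, 0, 26, 0, 7.2, 0], [-20, 0, 24, 0, 7.2, 0], [-23, 0, 21, 0, 7.2, 0]]
```

{"name": "step_arm", "arguments": {
  "targets": [
    [27,0,-15,0,7.2,0],
    [29,0,-12,0,7.2,0],
    [30,0,-8,0,7.2,0],
    [31,0,-4,0,7.2,0],
    [31,0,0,0,7.2,0],
    [31,0,4,0,7.2,0],
    [30,0,7,0,7.2,0],
    [29,0,11,0,7.2,0],
    [27,0,15,0,7.2,0],
    [25,0,18,0,7.2,0],
    [23,0,21,0,7.2,0],
    [20,0,24,0,7.2,0]
  ],
  "gripper": 1
}}

```text
time_s: 1.65
ee_pos: [0.4443, 0.2098, 0.1815]
eef_rot: [-1.571, -0.0, -1.916]
force: [0.7, 0.4, 0.4]
grip_width: 0.094
```

{"name": "step_arm", "arguments": {
  "targets": [
    [17,0,26,0,7.2,0],
    [13,0,28,0,7.2,0],
    [10,0,29,0,7.2,0],
    [6,0,30,0,7.2,0],
    [2,0,31,0,7.2,0],
    [-2,0,31,0,7.2,0],
    [-6,0,30,0,7.2,0],
    [-10,0,29,0,7.2,0],
    [-13,0,28,0,7.2,0],
    [-17,0,26,0,7.2,0],
    [-20,0,24,0,7.2,0],
    [-23,0,21,0,7.2,0]
  ]
}}

```text
time_s: 3.15
ee_pos: [0.6734, -0.0818, 0.1813]
eef_rot: [-1.571, -0.001, 2.859]
force: [-0.4, 0.3, 0.5]
grip_width: 0.0936
```

{"name": "step_arm", "arguments": {
  "targets": [
    [0,0,0,0,0,0]
  ]
}}

```text
time_s: 3.28
ee_pos: [0.6732, -0.0825, 0.1805]
eef_rot: [-1.57, -0.001, 2.861]
force: [-0.7, -0.0, 0.4]
grip_width: 0.0935
```

Run:
```python
from plan import *
print(az(),get_obs()['qpos']);plan(.664,-.0845,.18,0,1)
o=get_obs();w=camera('wrist');save('w1',w['pixels'])
K=np.array(w['intrinsics']);M=np.linalg.inv(w['tool_from_camera'])
R=Ro.from_euler('xyz',o['eef_rot'])
for X in ([.664,-.0845,.085],[.664+.0612,-.0845-.0188,.07]):
    q=M@np.r_[R.inv().apply(np.array(X)-o['ee_pos']),1];q=K@q[:3];print(q[:2]/q[2])
```

```text
(np.float64(-106.08962359951995), array([-1.35925684e-03,  7.94704446e-05, -9.99999073e-01])) [-1.75793517e-01  5.98190553e-01  1.09870025e+00 -1.60722925e-04
  1.44605406e+00  1.67584002e+00]
[[8, 0, 5, 0, 0.0, 0]]
[325.47939892 250.09681317]
[326.88789651 165.24757359]
```

View pics/w1.png

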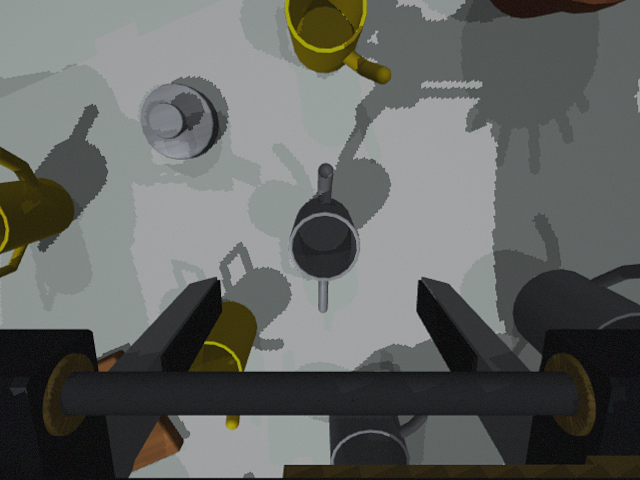

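The wrist view shows the jug rim at (325,246), against a prediction of (325,250). The spout is at (326,171), straight up the image, so the alignment is right. Now I descend.

{"name": "step_arm", "arguments": {
  "targets": [
    [8,0,5,0,0.8,0],
    [0,20,0,0,0,0],
    [0,25,0,0,0,0],
    [0,25,0,0,0,0],
    [0,25,0,0,0,0],
    [0,25,0,0,0,0],
    [0,15,0,0,0,0],
    [0,10,0,0,0,0],
    [0,0,0,0,0,0]
  ]
}}

```text
time_s: 4.45
ee_pos: [0.6637, -0.0834, 0.0366]
eef_rot: [-1.571, -0.0, 2.85]
force: [0.0, 0.3, 0.0]
grip_width: 0.0936
```

Run:
```python
from plan import *
print(az());plan(.664,-.0845,.035,0,1)
save('w2',camera('wrist')['pixels'])
```

```text
(np.float64(-106.7219251674218), array([-3.16392299e-04,  8.66889987e-05, -9.99999946e-01]))
[[-1, 2, 1, 0, 0.0, 0]]
```

View pics/w2.png

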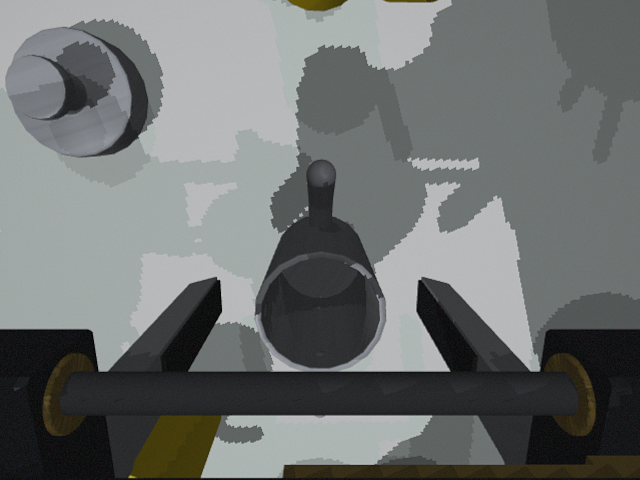

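The jug rim is centred at (320,312) between the fingers, with the spout at (321,172). I close the gripper and lift.

{"name": "step_arm", "arguments": {
  "targets": [
    [0,0,0,0,0,0],
    [0,0,0,0,0,0],
    [0,0,0,0,0,0],
    [0,0,0,0,0,0],
    [0,0,0,0,0,0],
    [0,0,0,0,0,0],
    [0,0,0,0,0,0],
    [0,0,0,0,0,0]
  ],
  "gripper": -1,
  "squeeze": 20
}}

```text
time_s: 5.5
ee_pos: [0.664, -0.0836, 0.0367]
eef_rot: [-1.571, 0.0, 2.85]
force: [-0.6, -0.8, 2.3]
grip_width: 0.0567
```

{"name": "step_arm", "arguments": {
  "targets": [
    [0,-5,0,0,0,0],
    [0,-15,0,0,0,0],
    [0,-25,0,0,0,0],
    [0,-30,0,0,0,0],
    [0,-30,0,0,0,0],
    [0,-25,0,0,0,0],
    [0,-15,0,0,0,0],
    [0,0,0,0,0,0]
  ]
}}

```text
time_s: 6.5
ee_pos: [0.6642, -0.0836, 0.1828]
eef_rot: [-1.571, 0.002, 2.85]
force: [0.2, -0.4, -2.5]
grip_width: 0.0561
```

Run:
```python
from plan import *
print(az(),get_obs()['force'],get_obs()['grip_width'])
save('w3',camera('wrist')['pixels']);save('s3',camera('scene')['pixels'])
```

```text
(np.float64(-106.73360479208097), array([ 1.79475609e-03, -2.80605364e-04, -9.99998350e-01])) [ 0.22882577 -0.35342056 -2.46364127] 0.05608742534351054
```

View pics/w3.png

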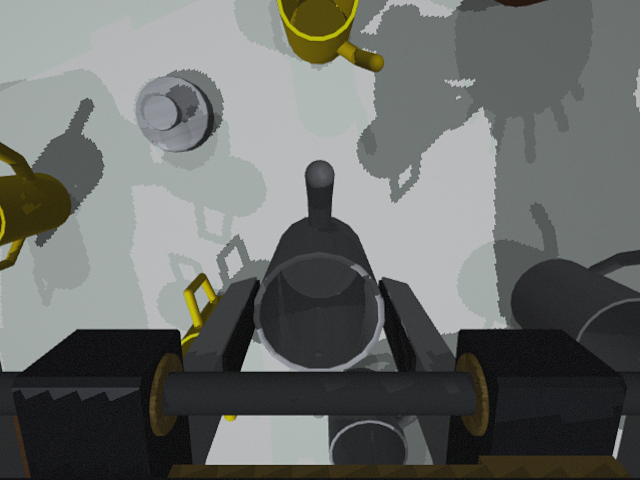

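View pics/s3.png

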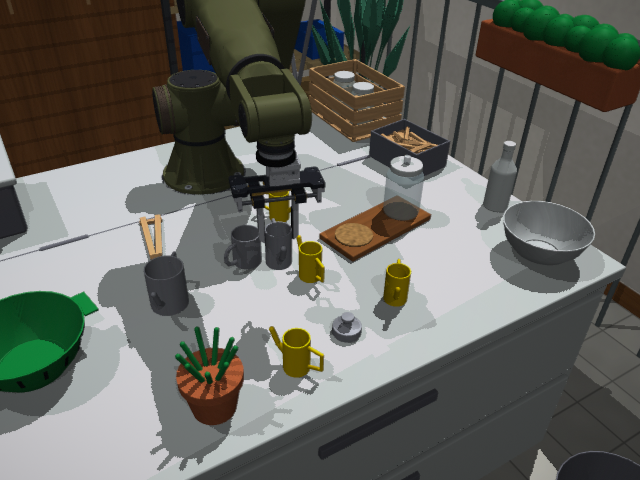

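The jug is held with an opening of 56 mm, and its load of 2.5 N fits. I carry it to above the pad with a +116.7° turn.

Run:
```python
from plan import *
plan(.5195,.2091,.183,116.7,20)
```

```text
[[11, 0, -12, 0, -5.8, 0], [10, 0, -13, 0, -5.8, 0], [8, 0, -14, 0, -5.8, 0], [7, 0, -15, 0, -5.8, 0], [5, 0, -15, 0, -5.8, 0], [4, 0, -16, 0, -5.8, 0], [2, 0, -16, 0, -5.8, 0], [1, 0, -16, 0, -5.8, 0], [-1, 0, -16, 0, -5.8, 0], [-3, 0, -16, 0, -5.8, 0], [-4, 0, -16, 0, -5.8, 0], [-6, 0, -15, 0, -5.8, 0], [-7, 0, -15, 0, -5.8, 0], [-9, 0, -14, 0, -5.8, 0], [-10, 0, -13, 0, -5.8, 0], [-11, 0, -12, 0, -5.8, 0], [-13, 0, -10, 0, -5.8, 0], [-14, 0, -9, 0, -5.8, 0], [-14, 0, -8, 0, -5.8, 0], [-15, 0, -6, 0, -5.8, 0]]
```

{"name": "step_arm", "arguments": {
  "targets": [
    [11,0,-12,0,-5.8,0],
    [10,0,-13,0,-5.8,0],
    [8,0,-14,0,-5.8,0],
    [7,0,-15,0,-5.8,0],
    [5,0,-15,0,-5.8,0],
    [4,0,-16,0,-5.8,0],
    [2,0,-16,0,-5.8,0],
    [1,0,-16,0,-5.8,0],
    [-1,0,-16,0,-5.8,0],
    [-3,0,-16,0,-5.8,0],
    [-4,0,-16,0,-5.8,0],
    [-6,0,-15,0,-5.8,0]
  ]
}}

```text
time_s: 8.1
ee_pos: [0.5783, 0.0922, 0.1804]
eef_rot: [-1.572, -0.001, -2.216]
force: [0.3, -1.1, -1.9]
grip_width: 0.056
```

{"name": "step_arm", "arguments": {
  "targets": [
    [-7,0,-15,0,-5.8,0],
    [-9,0,-14,0,-5.8,0],
    [-10,0,-13,0,-5.8,0],
    [-11,0,-12,0,-5.8,0],
    [-13,0,-10,0,-5.8,0],
    [-14,0,-9,0,-5.8,0],
    [-14,0,-8,0,-5.8,0],
    [-15,0,-6,0,-5.8,0],
    [0,0,0,0,0,0],
    [0,0,0,0,0,0]
  ]
}}

```text
time_s: 9.35
ee_pos: [0.5212, 0.209, 0.1811]
eef_rot: [-1.572, -0.0, -1.411]
force: [-0.6, 0.2, -2.0]
grip_width: 0.0567
```

Run:
```python
from plan import *
print(az());plan(.5195,.2091,.06,0,1)
```

```text
(np.float64(9.131112393011572), array([-7.53599848e-04, -3.84550120e-04, -9.99999642e-01]))
[[0, 121, -2, 0, 0.0, 0]]
```

{"name": "step_arm", "arguments": {
  "targets": [
    [0,10,-1.7,0,-0.9,0],
    [0,20,0,0,0,0],
    [0,25,0,0,0,0],
    [0,25,0,0,0,0],
    [0,18,0,0,0,0],
    [0,10,0,0,0,0],
    [0,5,0,0,0,0],
    [0,0,0,0,0,0]
  ]
}}

```text
time_s: 10.35
ee_pos: [0.5197, 0.2092, 0.0689]
eef_rot: [-1.57, 0.0, -1.393]
force: [0.4, -0.0, -1.6]
grip_width: 0.0564
```

Run:
```python
from plan import *
print(az(),get_obs()['force'])
a=camera('top')['pixels'][200:330,100:300];b=camera('scene')['pixels'][120:270,290:450]
save('t4',np.vstack([cv2.resize(a,(460,299)),cv2.resize(b,(460,300))]))
save('w4',camera('wrist')['pixels'])
```

```text
(np.float64(10.160405810688127), array([ 3.12103501e-04,  6.30907060e-05, -9.99999949e-01])) [ 0.42469876 -0.03538964 -1.60152975]
```

View pics/t4.png

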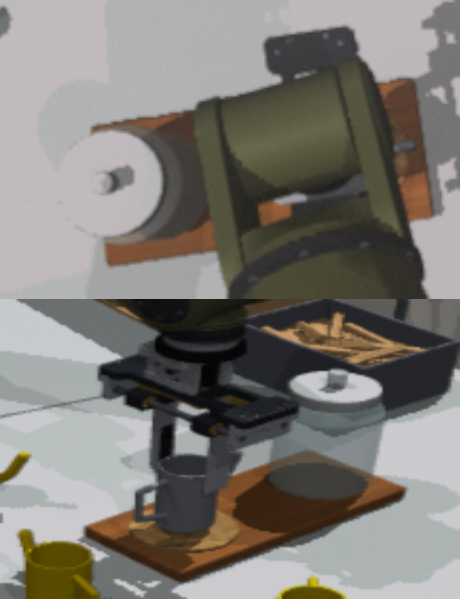

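View pics/w4.png

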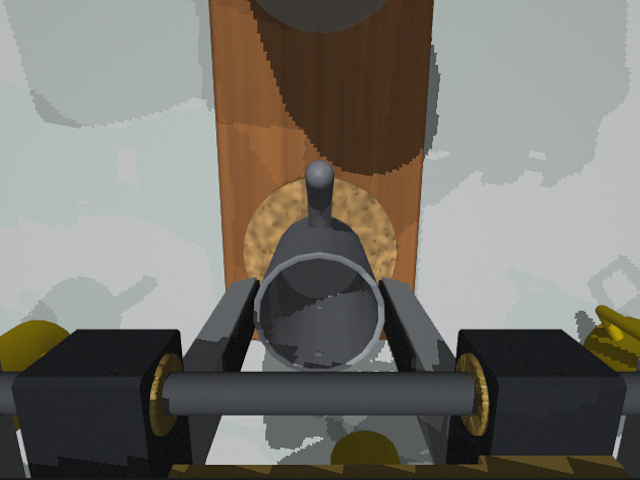

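The wrist view shows the spout at (320,172) pointing up the board at the jar (320,10), with the jug in the middle of the pad. About 10 mm of descent remains, done slowly.

{"name": "step_arm", "arguments": {
  "targets": [
    [0,4,0,0,0,0],
    [0,3,0,0,0,0],
    [0,1,0,0,0,0],
    [0,0,0,0,0,0]
  ]
}}

```text
time_s: 11.0
ee_pos: [0.5195, 0.2092, 0.0606]
eef_rot: [-1.571, -0.0, -1.393]
force: [-1.0, 0.2, -1.6]
grip_width: 0.0563
```

{"name": "step_arm", "arguments": {
  "targets": [
    [0,1,0,0,0,0],
    [0,0.7,0,0,0,0],
    [0,0.5,0,0,0,0],
    [0,0,0,0,0,0]
  ]
}}

```text
time_s: 11.5
ee_pos: [0.5196, 0.2092, 0.0586]
eef_rot: [-1.571, 0.0, -1.393]
force: [-0.8, -0.4, 0.3]
grip_width: 0.0562
```

{"name": "step_arm", "arguments": {
  "targets": [
    [0,0.6,0,0,0,0],
    [0,0,0,0,0,0]
  ]
}}

```text
time_s: 11.75
ee_pos: [0.5197, 0.2092, 0.0586]
eef_rot: [-1.57, 0.0, -1.393]
force: [-2.2, -1.2, 6.7]
grip_width: 0.057
```

{"name": "step_arm", "arguments": {
  "targets": [
    [0,0,0,0,0,0],
    [0,0,0,0,0,0],
    [0,0,0,0,0,0],
    [0,0,0,0,0,0],
    [0,0,0,0,0,0],
    [0,0,0,0,0,0]
  ],
  "gripper": 1
}}

```text
time_s: 12.5
ee_pos: [0.5195, 0.2092, 0.0579]
eef_rot: [-1.571, 0.0, -1.393]
force: [0.2, 0.5, 0.8]
grip_width: 0.0938
```

{"name": "step_arm", "arguments": {
  "targets": [
    [0,-5,0,0,0,0],
    [0,-15,0,0,0,0],
    [0,-25,0,0,0,0],
    [0,-30,0,0,0,0],
    [0,-30,0,0,0,0],
    [0,-25,0,0,0,0],
    [-30,0,0,0,0,0],
    [-30,0,0,0,0,0],
    [0,0,0,0,0,0]
  ]
}}

```text
time_s: 13.62
ee_pos: [0.5086, 0.2695, 0.1888]
eef_rot: [-1.57, 0.0, -1.391]
force: [0.3, 0.1, -1.4]
grip_width: 0.0939
```

Run:
```python
from plan import *
o=get_obs();print(o['ee_pos'],az())
a=camera('top')['pixels'];save('t5',a)
b=camera('scene')['pixels'][120:270,290:450];save('s5',cv2.resize(b,(640,600)))
save('w5',camera('wrist')['pixels'])
```

```text
[0.50855542 0.26947788 0.18879903] (np.float64(10.2818915327136), array([ 7.50230612e-04,  4.59239689e-04, -9.99999613e-01]))
```

View pics/s5.png

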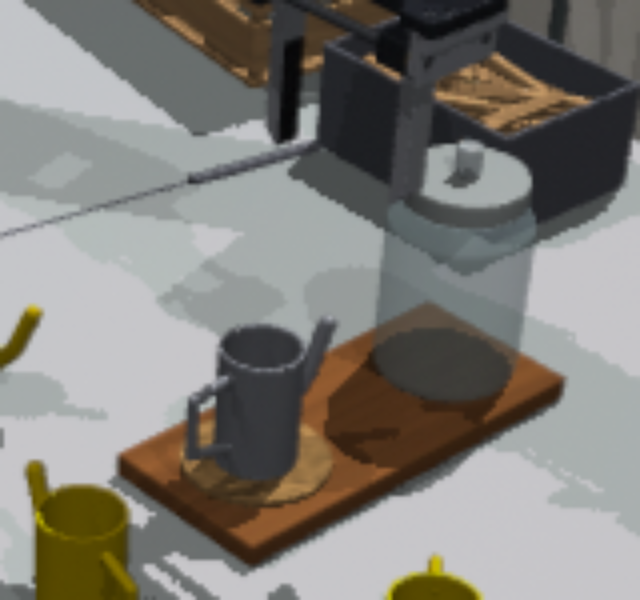

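View pics/w5.png

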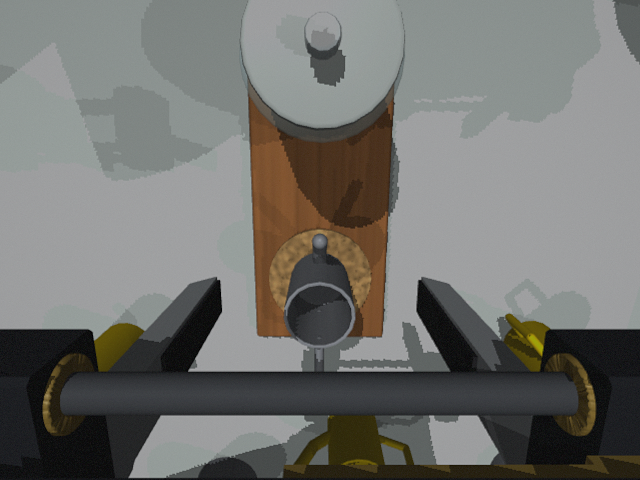

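View pics/t5.png

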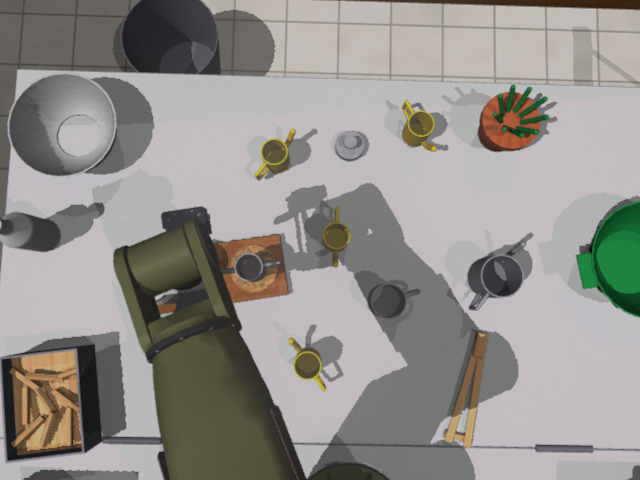

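Run:
```python
from h import *
c=camera('top');a=c['pixels'][235:300,215:290];save('t6',cv2.resize(a,(750,650),interpolation=cv2.INTER_NEAREST)[:600])
print('expected rim px',proj(c,[.5195,.2091,.107]),proj(c,[.5195+.028,.2091,.107]))
```

```text
expected rim px [248.23098614 266.37540185] [248.76074212 252.09473911]
```

View pics/t6.png

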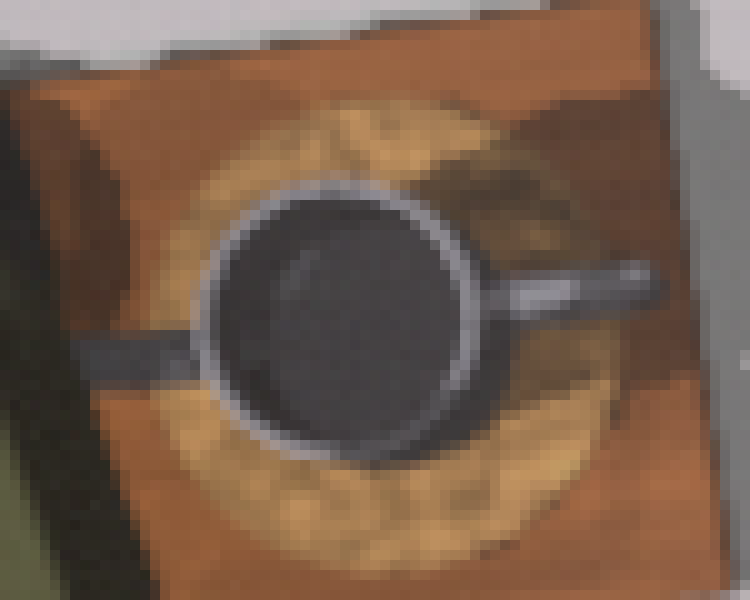

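The rim centre is at top pixel (248.5, 266.5), against (248.2, 266.4) expected: under 1 mm off. I hand in.

```bash
python3 -c "
from h import *
o=get_obs();print(o['time_s'],abs(o['joint_vel']).max(),o['force']);print(job.hand_in())"
```

```text
13.825 0.005001586142426667 [ 0.30848191 -0.55340582 -0.29053166]
the job is handed in; nothing more can be done
None
```

I gripped the small spouted steel jug across its body and carried it over with a turn of about 117°. It now stands released on the cork pad, spout towards the fermenting jar, and I handed the job in at 13.8 s.

- **Position:** in the last top view its rim centre was within about 1 mm of where it would be if centred on the pad.
- **Orientation:** it stands upright with the spout in line with the board's axis; the tool's heading at release was within about 1° of the board's.
- **Other things:** the large jug and the jar looked unmoved, though in the last top view the arm hid the jar, so I judged the jar from the scene and wrist views. The yellow look-alikes were not touched.
- **Robot:** the gripper is open and clear of everything. The highest force in any reading was 6.7 N, as I set the jug down.
- **Disagreements:** my retreat went 60 mm towards the jar instead of away, still about 115 mm from its axis and without contact. Earlier, at the pick, the wrist view put the jug's rim about 4 mm from my prediction, but the jug sat centred between the fingers and no correction was needed.

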